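Run the camera carriage up to the red stop of the focus rail

TASK

Bring the macro camera to its red working stop: press the yellow brake key in the middle of the camera carriage down with the fingertips and, keeping it pressed, push the carriage along its rail until it rests against the red stop collar, easing it up without ramming. Then lift the fingers off so that the key comes up and the brake holds the carriage there. Do not drag the carriage while its brake is on, lift nothing, and leave the other things on the bench where they are.

Things in the scene. Friction and masses are not known exactly. Their poses are not given: they have to be found in the camera images.
- rail: Focus rail fixed to the bench, turned by up to 16 degrees: dark base plate 90 x 620 x 8 mm with an aluminium T-slot rail 60 mm wide, 470 mm long, its top 30 mm over the bench. Origin on the bench under the middle of the 470 mm rail; y runs along the rail (camera looks to +y), x across, z up. Beyond its +y end: a specimen post (82 mm high) and a backlight panel 128 mm high at y = 362 mm.
- carriage (a joint): Position of the camera carriage along the rail's +y in m, 0 at the rail's middle. With the brake off it slides with about 1.5 N; with the brake on it takes more than 18 N to drag it.
- camera (a point): Centre of the small cream camera on the +y end of the carriage: 34 mm wide, 45 to 87 mm from the key's centre, top 86 mm over the bench; its black lens reaches to 132 mm from the key's centre, 56 to 84 mm over the bench. It moves with the carriage.
- carriage_mid (a point): Centre of the carriage's deck, under the key, 48 mm over the bench; axes as the rail's. The carriage is dark grey, 76 mm wide, its flat ends 75 mm from here along the rail. At both ends of the key stands an aluminium cheek, 72 mm wide, inner face 30 mm from the key's centre, top 66 mm over the bench: fingertips on the key can push on it. Behind the -y cheek a cream battery box, as high, fills the deck.
- key_top (a point): Centre of the top of the yellow brake key, 57 mm above the bench when up. The key is 46 mm across the rail and 52 mm along it and lies in a frame as high as itself (26 to 36 mm to either side), 9 mm over the deck. It moves with the carriage, and down when pressed.
- key (a joint): How far the key is pressed down, in m: 0 up (brake on), 0.007 fully down. A spring pushes it up with about 6 to 7 N. The brake is off from about 1 mm down; 2 mm or more counts as pressed.
- stop_red_mid (a point): Centre of the top of the red stop collar, 48 mm over the bench, clamped across the rail: 96 mm across, 20 mm along the rail, so its flat faces lie 10 mm from here. Which side of the carriage it is on, and where along the rail, varies. When the carriage rests against it, carriage_mid is 85 mm from here along the rail.
- stop_blue_mid (a point): Centre of the top of the blue stop collar, of the same shape, clamped on the rail on the other side of the carriage. Not to be used now.
- spare_lens: Bystander: black spare lens with a brass ring, 32 mm diameter, 44 mm high, standing on the robot's side of the rail. Origin at the centre of its underside.
- vial: Bystander: glass specimen vial with a white cap, 28 mm diameter, 55 mm high, standing on the far side of the rail. Origin at the centre of its underside.
- petri: Bystander: covered Petri dish, 90 mm diameter, 15 mm high, on the robot's side of the rail. Origin at the centre of its underside.
- tip_box: Bystander: light blue pipette tip box, 83 x 118 x 67 mm, at the back. Origin at the centre of its underside.
- slide_box: Bystander: teal slide box, 86 x 102 x 34 mm, at the back. Origin at the centre of its underside.
- tube_rack: Bystander: green rack of capped tubes, 70 x 140 mm, 110 mm high, at the back. Origin at the centre of its underside.
- amber_bottle: Bystander: amber reagent bottle with a white cap, 68 mm diameter, 145 mm high, to the robot's right. Origin at the centre of its underside.

How it is judged:
On the way, in this order (a step that is already met when the one before it is completed fails the run):
1. the yellow key is pressed down while the carriage still stands where it was (value of joint key above 0.002 m and distance of carriage_mid from where it was at the start of the episode below 0.015 m), for 0.05 s.
2. with the key still pressed the carriage has been pushed against the red stop (value of joint key above 0.002 m and horizontal distance between carriage_mid and stop_red_mid below 0.0875 m), for 0.1 s.
At the end, for the whole second after the job is handed in: The carriage stands within 2.5 mm of touching the red stop collar and at rest, and the key is up again (less than 1 mm down), so that the brake holds (horizontal distance between carriage_mid and stop_red_mid below 0.0875 m and value of joint key below 0.001 m and velocity of joint carriage between -0.005 and 0.005 m/s).
It fails at once if the carriage is dragged along the rail (more than 4 mm from its start, faster than 12 mm/s) while its key is up and the brake on (value of joint key below 0.0006 m and distance of carriage_mid from where it was at the start of the episode above 0.004 m and (velocity of joint carriage above 0.015 m/s or velocity of joint carriage below -0.01 m/s)).
It fails at once if the carriage is rammed against a stop (over 80 N) (contact force between carriage and stop_red above 80 N or contact force between carriage and stop_blue above 80 N).
It fails at once if a bystander is moved or lifted by more than 15 mm, or tipped (distance of any of spare_lens, vial, petri, tip_box, slide_box, tube_rack, amber_bottle from where it was at the start of the episode above 0.015 m or angle between any of spare_lens, vial, petri, tip_box, slide_box, tube_rack, amber_bottle's own z axis and vertical above 0.3 rad).
It also fails if it takes over 35 s, if anything falls off the work surface, if the arm or the gripper's body presses on something with over 40 N, if the wrist force passes 120 N, or if a joint passes its speed limit or range.

ROBOT

A 7-joint arm with a two-finger parallel gripper is mounted at the origin on the work surface. World frame = base frame: x ahead of the robot, y to its left, z up, the work surface at z = 0. Lengths are in m, angles in rad, forces in N, time in s.
With the tool pointing down it reaches from about 0.4 to 0.85 m from the base axis. Payload 10.4 kg.
Tool frame: the origin (TCP) lies at the very end of the fingers, on their centre line; the grasp point (between the pads) lies 19 mm behind it; z points along the fingers, y is the direction in which the jaws open and shut (so a half turn about z gives the same grasp; the last joint's range is limited). The gripper opens to 85 mm and grips with 20 to 120 N. Pads are 22 mm wide; open, the fingers measure 114 mm over their backs; the gripper's body (76 mm by 85 mm) begins 54 mm behind the grasp point. The pads swing forward as they close: fully open they stand 13 mm farther back than shut.
Start: joints at [1.255, 0.332, -0.065, 1.46, 0.022, 1.35, -0.088], TCP at [0.18, -0.598, 0.231] pointing down, gripper open.
Joint ranges: [-2.6, 2.6], [-0.5, 2.12], [-1.47, 1.34], [0.16, 2.42], [-1.27, 4.41], [0.06, 2.06], [-2.6, 2.6]. Speed limits (rad/s): [2.22, 2.22, 2.79, 2.79, 3.14, 3.14, 3.14].

INTERFACE

Orientations are given as a unit quaternion [x, y, z, w].
In Python, from workcell import get_obs, camera, camera_info, hand_in gives the robot as it stands.
- The arm moves only by the tool move_arm, never from a script. Its argument "moves" is a list of rows, each a list of 3 entries, a list of its own where there are three numbers: the shift along the tool's x, y, z in units of 25 mm (1.0 is 25 mm), then the turn, a rotation vector about the tool's x, y, z in degrees, then the opening, from 0 (shut) to 1 (fully open). A call has 1 to 5 rows; each row shifts and turns the commanded pose from where the row before left it, along the tool's axes as they then stand; what a row does not reach is not made up. A row lasts 1/8 s, in which the tool goes at most 62.5 mm and 10.7 degrees, less where a joint would pass 70% of its speed; a pose out of reach is approached as far as the arm can. A call is refused whole if a number of a shift passes 1 or a number of a turn 10.7, either way. A call with a gripper value outside its range is refused whole. The fingers move at their own pace and stop on an object; "squeeze" is the grip in N (left out, the last holds). Time passes only in rows, so rows that do not move let the fingers close. It gives the time, the measured TCP pose, the force and the opening at its end, in the units of the state.
- get_obs(): the state, without advancing time (a new reading comes with each control period).
- camera(name): name is "scene" or "side" or "wrist"; returns the picture (420x560x3 uint8, red, green, blue); there is no depth.
- camera_info(name): a dict with "fx", "fy", "cx", "cy" (pixels), "origin" and "rotation" of the camera in the world. Camera axes: x right, y down, z forward; pixel columns grow to the right and rows downward; lengths in m; the calibration is good to about 2 mm. A picture is of the moment at which its call begins: read the wrist's pose just before it. camera_info takes no time and is no camera call; for the wrist camera it gives the pose at the moment of the call.
- hand_in(): hands the job in, once; it reports no verdict.
The state is a dict: "clock": time; "joint_pos": joint angles; "joint_velocities": joint speeds; "tau": joint torques, N m; "position": TCP position; "ee_rot": TCP orientation; "ft_force": force on the tool from outside, world axes, zero at the start; "torque": the same for the moment, N m; "grip_width": opening from 0.0 (shut) to 1.0 (fully open).
Only numpy, scipy, OpenCV 4.12 (cv2) and the standard library are available. Lean on these libraries where they do the work, as an engineer would, in place of code of your own. Each camera call takes 0.05 s, during which the arm holds its last target. There are 200 camera calls.

## Working session

There is one attempt and no reset: what is moved stays moved. The work goes in short steps, Python scripts to look and compute and a tool call to move; the robot and the scene stay as the last step left them, time stands still between calls to the robot, and variables do not carry over. Pictures are saved under pics/ and viewed, about 8 in all and at most 12, crops included, and the job is handed in when it is done.

Besides the shell and the picture viewer there is one more tool, called after "Call:" by a JSON object that holds its "method" and its "body", one argument or row to a line. move_arm: Moves the arm, as the interface text tells. Its arguments: {"type":"object","properties":{"moves":{"type":"array","items":{"type":"array"}},"squeeze":{"type":"number"}},"required":["moves"]}

```bash
mkdir -p pics; python3 - <<'E'
from workcell import *
import cv2,numpy as np
o=get_obs();print(o)
for n in("scene","side"):
    i=camera_info(n);print(n,i)
    cv2.imwrite(f"pics/{n}0.png",cv2.cvtColor(camera(n),cv2.COLOR_RGB2BGR))
E
```

```text
{'clock': 0.0, 'joint_pos': array([ 1.25535791,  0.33290272, -0.06473155,  1.4609291 ,  0.02159011,
        1.34987972, -0.08849307]), 'joint_velocities': array([ 4.36309644e-04,  2.03264079e-03,  2.68160091e-07, -7.74962957e-04,
        3.86337473e-04, -2.60476024e-04,  2.30062193e-03]), 'tau': array([-4.54485289e-04, -6.25442648e+01,  4.89747198e-02, -3.91607738e+01,
        1.61920086e-02,  9.78290598e-03,  1.82955671e-05]), 'position': array([ 0.18033077, -0.59803783,  0.23050257]), 'ee_rot': array([ 9.89295559e-01,  1.45923921e-01, -1.25706186e-04, -7.00674871e-04]), 'ft_force': array([-0.12757349,  0.71892989,  0.98252462]), 'torque': array([-0.01221223, -0.03234634,  0.0081447 ]), 'grip_width': 0.9976836297763402}
scene {'fx': 513.1962235725695, 'fy': 513.1962235725695, 'cx': 276.3010370155843, 'cy': 208.71961940583122, 'origin': array([ 1.29829373, -0.68862346,  1.08181383]), 'rotation': array([ 0.83912008,  0.40597136, -0.16011394, -0.3246972 ])}
side {'fx': 474.2858598349734, 'fy': 474.2858598349734, 'cx': 276.94400003912574, 'cy': 205.0098192729069, 'origin': array([0.20680773, 0.59416139, 0.73801635]), 'rotation': array([-0.19916883,  0.87994324, -0.41868448,  0.10360976])}
```

View pics/scene0.png

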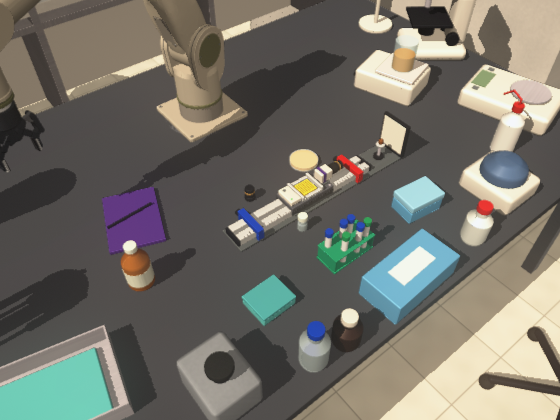

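View pics/side0.png

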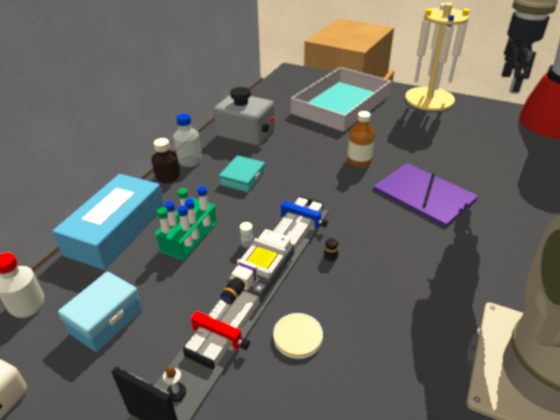

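The rail runs left-right in the scene picture. The key is near (304,187) in scene and (262,258) in side. The red collar lies on the camera (+y) side at (351,167) / (217,327), and the blue one behind. I'll enlarge both views.

```bash
python3 - <<'E'
import cv2
a=cv2.imread("pics/scene0.png")[130:250,220:380]; cv2.imwrite("pics/c1.png",cv2.resize(a,None,fx=5,fy=5,interpolation=cv2.INTER_CUBIC))
a=cv2.imread("pics/side0.png")[195:375,170:350]; a=cv2.resize(a,(720,720),interpolation=cv2.INTER_CUBIC)[:600]; cv2.imwrite("pics/c2.png",a)
E
```

```text
(no output)
```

View pics/c1.png

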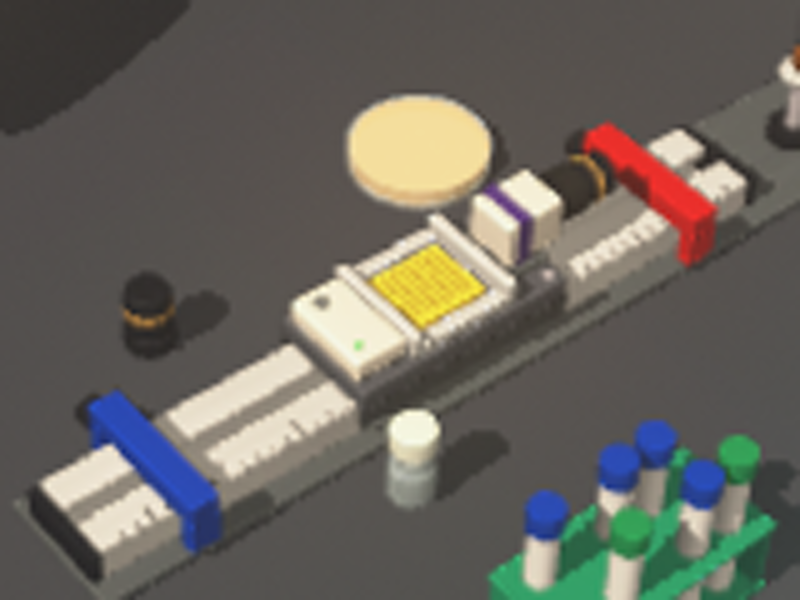

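View pics/c2.png

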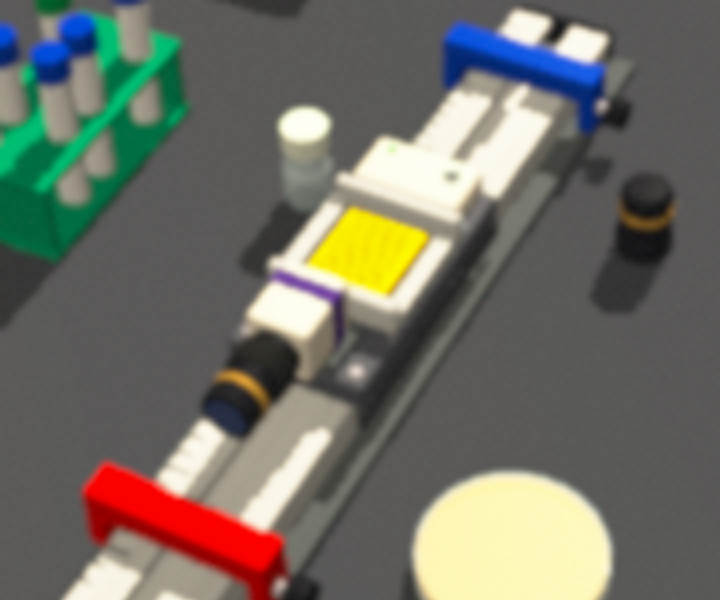

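Key corners in crop 1: (369,283), (440,244), (487,288), (420,330). In crop 2: (307,258), (348,207), (428,239), (386,293). The centres of the red collar's top are about (648,174) and (187,515), and of the blue one's (153,449) and (526,61). Next I triangulate these.

```bash
cat > h.py <<'E'
from workcell import *
import numpy as np
from scipy.spatial.transform import Rotation as R
def ray(i,u,v):
    d=np.array([(u-i['cx'])/i['fx'],(v-i['cy'])/i['fy'],1.]); d=R.from_quat(i['rotation']).apply(d)
    return np.array(i['origin']),d/np.linalg.norm(d)
def tri(rs):
    P=[np.eye(3)-np.outer(d,d) for o,d in rs]
    p=np.linalg.solve(sum(P),sum(A@o for A,(o,d) in zip(P,rs)))
    return p,max(np.linalg.norm(A@(p-o)) for A,(o,d) in zip(P,rs))
def plane(r,z): return r[0]+r[1]*(z-r[0][2])/r[1][2]
E
python3 - <<'E'
from h import *
s,d=camera_info("scene"),camera_info("side")
c1=lambda p:ray(s,220+(p[0]+.5)/5-.5,130+(p[1]+.5)/5-.5)
c2=lambda p:ray(d,170+(p[0]+.5)/4-.5,195+(p[1]+.5)/4-.5)
pts={}
for n,a,b,z in [("key",(429,286),(367,249),.057),("red",(648,174),(187,515),.048),("blue",(153,449),(526,61),.048)]:
    r=[c1(a),c2(b)];p,e=tri(r);pts[n]=p;print(n,p.round(4),round(e,4),plane(r[0],z).round(4),plane(r[1],z).round(4))
for a,b in(("blue","red"),("key","red"),("blue","key")):
    v=(pts[b]-pts[a])[:2];print(a,b,np.linalg.norm(v),np.degrees(np.arctan2(v[1],v[0])))
K=[(369,283),(440,244),(487,288),(420,330)]
K=np.array([plane(c1(k),.057) for k in K]);print(K.round(4))
K2=np.array([plane(c2(k),.057) for k in [(307,258),(348,207),(428,239),(386,293)]]);print(K2.round(4))
o=get_obs();print(R.from_quat(o['ee_rot']).as_matrix().round(3),camera_info("wrist"))
E
```

```text
key [0.5425 0.0032 0.0564] 0.0015 [0.5443 0.0035 0.057 ] [0.5411 0.0026 0.057 ]
red [0.5441 0.1741 0.0446] 0.0008 [0.5472 0.1717 0.048 ] [0.5418 0.1756 0.048 ]
blue [ 0.5352 -0.1834  0.0425] 0.0001 [ 0.5393 -0.186   0.048 ] [ 0.5325 -0.1775  0.048 ]
blue red 0.35763173907302637 88.58084554709563
key red 0.17088510208091748 89.47301943274535
blue key 0.186786306455041 87.76462821297756
[[ 0.5214 -0.0214  0.057 ]
 [ 0.5224  0.0304  0.057 ]
 [ 0.5658  0.028   0.057 ]
 [ 0.5673 -0.0227  0.057 ]]
[[ 0.5655  0.021   0.057 ]
 [ 0.564  -0.0202  0.057 ]
 [ 0.5164 -0.0167  0.057 ]
 [ 0.5187  0.0256  0.057 ]]
[[ 0.957  0.289 -0.   ]
 [ 0.289 -0.957  0.001]
 [-0.    -0.001 -1.   ]] {'fx': 300.23620500227577, 'fy': 300.23620500227577, 'cx': 278.9367936088795, 'cy': 203.01732922496663, 'origin': array([ 0.25715895, -0.57415454,  0.37383154]), 'rotation': array([ 0.79299834, -0.5879215 , -0.09595469,  0.12765049])}
```

Call:
{"method": "move_arm", "body": {
  "moves": [
    [[1, -0.97, 0], [0, 0, 0], 0],
    [[1, -0.97, 0], [0, 0, 0], 0],
    [[1, -0.97, 0], [0, 0, 0], 0],
    [[1, -0.97, 0], [0, 0, 0], 0],
    [[1, -0.97, 0], [0, 0, 0], 0]
  ],
  "squeeze": 40
}}

```text
clock: 0.72
position: [0.2655, -0.445, 0.231]
ee_rot: [0.989, 0.146, -0.0, -0.0]
ft_force: [-0.1, 0.4, -0.3]
grip_width: 0.001
```

Call:
{"method": "move_arm", "body": {
  "moves": [
    [[1, -0.97, 0], [0, 0, 0], 0],
    [[1, -0.97, 0], [0, 0, 0], 0],
    [[1, -0.97, 0], [0, 0, 0], 0],
    [[1, -0.97, 0], [0, 0, 0], 0],
    [[1, -0.97, 0], [0, 0, 0], 0]
  ]
}}

```text
clock: 1.35
position: [0.3501, -0.2929, 0.2311]
ee_rot: [0.989, 0.146, -0.0, -0.0]
ft_force: [0.4, -1.2, 0.6]
grip_width: -0.002
```

Call:
{"method": "move_arm", "body": {
  "moves": [
    [[1, -0.97, 0], [0, 0, 0], 0],
    [[1, -0.97, 0], [0, 0, 0], 0],
    [[1, -0.97, 0], [0, 0, 0], 0],
    [[1, -0.97, 0], [0, 0, 0], 0],
    [[0, 0, 0], [0, 0, 0], 0]
  ]
}}

```text
clock: 1.98
position: [0.4184, -0.1699, 0.2312]
ee_rot: [0.989, 0.148, 0.0, -0.0]
ft_force: [-0.2, -0.0, 0.2]
grip_width: 0.004
```

Call:
{"method": "move_arm", "body": {
  "moves": [
    [[1, -0.97, 0], [0, 0, 0], 0],
    [[1, -0.97, 0], [0, 0, 0], 0],
    [[1, -0.97, 0], [0, 0, 0], 0],
    [[1, -0.97, 0], [0, 0, 0], 0],
    [[1, -0.97, 0], [0, 0, 0], 0]
  ]
}}

```text
clock: 2.6
position: [0.5024, -0.0203, 0.2311]
ee_rot: [0.989, 0.145, -0.0, 0.0]
ft_force: [-0.4, -0.3, -0.5]
grip_width: -0.0
```

Call:
{"method": "move_arm", "body": {
  "moves": [
    [[0, 0, 0], [0, 0, 9], 0],
    [[0, 0, 0], [0, 0, 9], 0],
    [[0, 0, 0], [0, 0, 0], 0],
    [[0, 0, 0], [0, 0, 0], 0]
  ]
}}

```text
clock: 3.1
position: [0.5021, -0.0207, 0.2312]
ee_rot: [1.0, -0.009, -0.0, 0.0]
ft_force: [-0.2, -0.2, 0.8]
grip_width: -0.0
```

```bash
python3 - <<'E'
from h import *
import cv2
o=get_obs();print(o['position'],R.from_quat(o['ee_rot']).as_matrix().round(3),o['ft_force'])
print(camera_info("wrist"))
a=cv2.cvtColor(camera("wrist"),cv2.COLOR_RGB2BGR);cv2.imwrite("pics/w1.png",cv2.resize(a,None,fx=1.4,fy=1.4,interpolation=cv2.INTER_CUBIC))
E
```

```text
[ 0.5020835  -0.02069807  0.23117358] [[ 1.    -0.019 -0.   ]
 [-0.019 -1.    -0.   ]
 [-0.     0.    -1.   ]] [-0.15991764 -0.24229985  0.82317986]
{'fx': 300.23620500227577, 'fy': 300.23620500227577, 'cx': 278.9367936088795, 'cy': 203.01732922496663, 'origin': array([ 0.58234771, -0.02145832,  0.37439736]), 'rotation': array([-0.69213798,  0.703831  ,  0.11419529, -0.11192124])}
```

View pics/w1.png

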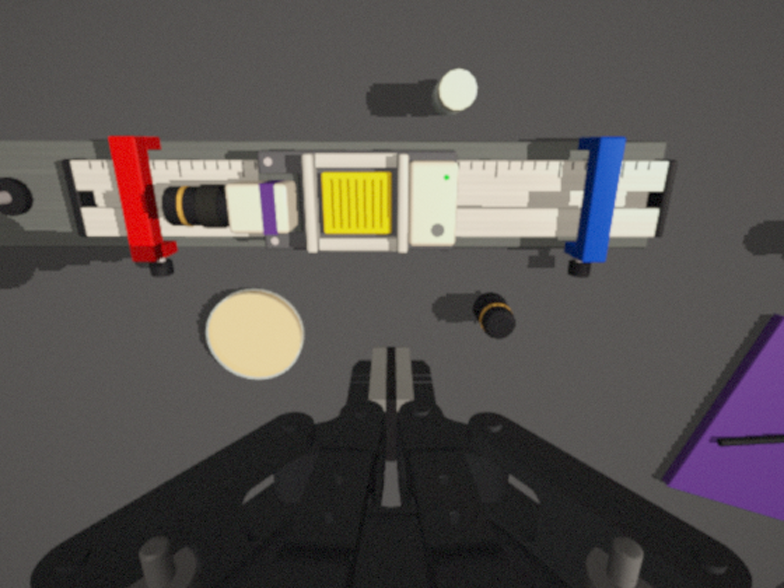

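The wrist view (left = +y) shows the key centred at about (357,203), the red collar's top at (135,199) and the blue one's at (602,200). The way for the lens is clear.

```bash
python3 - <<'E'
from h import *
w=camera_info("wrist");s,d=camera_info("scene"),camera_info("side")
cw=lambda p:ray(w,(p[0]+.5)/1.4-.5,(p[1]+.5)/1.4-.5)
c1=lambda p:ray(s,220+(p[0]+.5)/5-.5,130+(p[1]+.5)/5-.5)
c2=lambda p:ray(d,170+(p[0]+.5)/4-.5,195+(p[1]+.5)/4-.5)
P={}
for n,a,b,c,z in [("key",(429,286),(367,249),(356.5,203),.057),("red",(648,174),(187,515),(134.5,198.5),.048),("blue",(153,449),(526,61),(601.5,200),.048)]:
    p,e=tri([c1(a),c2(b),cw(c)]);P[n]=q=plane(cw(c),z);print(n,p.round(4),round(e,4),q.round(4))
for a,b in(("blue","red"),("key","red")):
    v=(P[b]-P[a])[:2];print(np.linalg.norm(v),np.degrees(np.arctan2(v[1],v[0])))
for n,c in [("cheek+y out top",(304,205)),("cheek -y in",(398,205)),("redface",(150,199)),("key+",(322.5,203)),("key-",(391,203))]: print(n,plane(cw(c),.066 if 'ch' in n else .057 if 'key' in n else .048).round(4))
E
```

```text
key [0.5419 0.0041 0.0565] 0.0017 [0.5414 0.0051 0.057 ]
red [0.5448 0.1751 0.0455] 0.0026 [0.5466 0.1759 0.048 ]
blue [ 0.5366 -0.1842  0.0427] 0.002 [ 0.5393 -0.1822  0.048 ]
0.35810518398511826 88.83019752019881
0.1708598373938067 88.26048674009171
cheek+y out top [0.5418 0.0426 0.066 ]
cheek -y in [ 0.5406 -0.0258  0.066 ]
redface [0.546  0.1641 0.048 ]
key+ [0.5418 0.0305 0.057 ]
key- [ 0.541  -0.0207  0.057 ]
```

Call:
{"method": "move_arm", "body": {
  "moves": [
    [[0.8, -0.68, 0.4], [0, 0, 0], 0],
    [[0.77, -0.68, 1], [0, 0, 0], 0],
    [[0, 0, 1], [0, 0, 0], 0],
    [[0, 0, 1], [0, 0, 0], 0],
    [[0, 0, 1], [0, 0, 0], 0]
  ]
}}

```text
clock: 3.78
position: [0.5422, 0.0127, 0.1205]
ee_rot: [1.0, -0.01, 0.0, 0.0]
ft_force: [0.4, 0.0, 0.1]
grip_width: 0.001
```

Call:
{"method": "move_arm", "body": {
  "moves": [
    [[0, 0, 0.8], [0, 0, 0], 0],
    [[0, 0, 0.6], [0, 0, 0], 0],
    [[0, 0, 0.2], [0, 0, 0], 0],
    [[0, 0, 0], [0, 0, 0], 0]
  ]
}}

```text
clock: 4.28
position: [0.5424, 0.013, 0.0815]
ee_rot: [1.0, -0.011, 0.0, 0.0]
ft_force: [-0.3, -0.8, 0.9]
grip_width: 0.002
```

Call:
{"method": "move_arm", "body": {
  "moves": [
    [[0, 0, 0.5], [0, 0, 0], 0],
    [[0, 0, 0.3], [0, 0, 0], 0],
    [[0, 0, 0], [0, 0, 0], 0]
  ]
}}

```text
clock: 4.65
position: [0.5417, 0.0129, 0.0606]
ee_rot: [1.0, -0.011, -0.001, 0.0]
ft_force: [0.3, -0.3, -0.5]
grip_width: 0.001
```

Call:
{"method": "move_arm", "body": {
  "moves": [
    [[0, 0, 0.1], [0, 0, 0], 0],
    [[0, 0, 0.1], [0, 0, 0], 0],
    [[0, 0, 0], [0, 0, 0], 0]
  ]
}}

```text
clock: 5.03
position: [0.5424, 0.013, 0.0565]
ee_rot: [1.0, -0.011, 0.0, 0.0]
ft_force: [-0.6, 0.1, 1.1]
grip_width: 0.001
```

Call:
{"method": "move_arm", "body": {
  "moves": [
    [[0, 0, 0.1], [0, 0, 0], 0],
    [[0, 0, 0.06], [0, 0, 0], 0],
    [[0, 0, 0], [0, 0, 0], 0]
  ]
}}

```text
clock: 5.4
position: [0.5425, 0.013, 0.0527]
ee_rot: [1.0, -0.011, 0.0, 0.0]
ft_force: [-1.6, 0.2, 5.9]
grip_width: 0.006
```

Call:
{"method": "move_arm", "body": {
  "moves": [
    [[0, 0, 0.06], [0, 0, 0], 0],
    [[0, 0, 0], [0, 0, 0], 0]
  ]
}}

```text
clock: 5.65
position: [0.5425, 0.013, 0.0512]
ee_rot: [1.0, -0.011, 0.0, 0.0]
ft_force: [-0.7, 0.4, 6.3]
grip_width: -0.001
```

Call:
{"method": "move_arm", "body": {
  "moves": [
    [[0, -0.1, 0], [0, 0, 0], 0],
    [[0, -0.2, 0], [0, 0, 0], 0],
    [[0, -0.2, 0], [0, 0, 0], 0],
    [[0, 0, 0], [0, 0, 0], 0]
  ]
}}

```text
clock: 6.15
position: [0.5427, 0.0261, 0.0513]
ee_rot: [1.0, -0.01, 0.0, -0.0]
ft_force: [-1.5, 1.1, 6.2]
grip_width: -0.003
```

Call:
{"method": "move_arm", "body": {
  "moves": [
    [[0, -0.2, 0], [0, 0, 0], 0],
    [[0, -0.2, 0], [0, 0, 0], 0],
    [[0, -0.2, 0], [0, 0, 0], 0],
    [[0, -0.2, 0], [0, 0, 0], 0],
    [[0, 0, 0], [0, 0, 0], 0]
  ]
}}

```text
clock: 6.78
position: [0.5431, 0.0461, 0.0513]
ee_rot: [1.0, -0.01, 0.0, -0.0]
ft_force: [-0.9, 0.8, 5.3]
grip_width: -0.0
```

```bash
python3 - <<'E'
from h import *
import cv2
print(get_obs()['ft_force'])
a=cv2.cvtColor(camera("side"),cv2.COLOR_RGB2BGR)[195:345,170:350];cv2.imwrite("pics/s2.png",cv2.resize(a,None,fx=4,fy=4,interpolation=cv2.INTER_CUBIC))
E
```

```text
[-0.8720415   0.81408335  5.29517884]
```

View pics/s2.png

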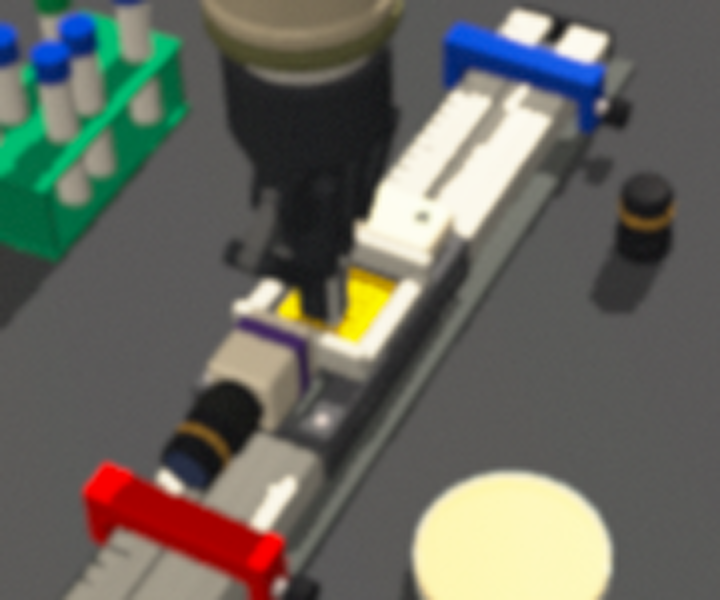

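The carriage is moving with the fingers and the key is visibly down (deck screw moved from (357,370) to (322,418)). Continuing.

Call:
{"method": "move_arm", "body": {
  "moves": [
    [[0, -0.2, 0], [0, 0, 0], 0],
    [[0, -0.25, 0], [0, 0, 0], 0],
    [[0, -0.25, 0], [0, 0, 0], 0],
    [[0, -0.25, 0], [0, 0, 0], 0],
    [[0, -0.25, 0], [0, 0, 0], 0]
  ]
}}

```text
clock: 7.45
position: [0.5437, 0.0753, 0.0512]
ee_rot: [1.0, -0.011, 0.0, 0.0]
ft_force: [-1.4, -1.0, 5.9]
grip_width: -0.003
```

Call:
{"method": "move_arm", "body": {
  "moves": [
    [[0, -0.15, 0], [0, 0, 0], 0],
    [[0, -0.1, 0], [0, 0, 0], 0],
    [[0, -0.1, 0], [0, 0, 0], 0],
    [[0, 0, 0], [0, 0, 0], 0]
  ]
}}

```text
clock: 7.95
position: [0.5439, 0.0845, 0.0512]
ee_rot: [1.0, -0.011, 0.0, 0.0]
ft_force: [-2.2, 0.5, 6.2]
grip_width: 0.001
```

Call:
{"method": "move_arm", "body": {
  "moves": [
    [[0, -0.08, 0], [0, 0, 0], 0],
    [[0, -0.08, 0], [0, 0, 0], 0],
    [[0, -0.08, 0], [0, 0, 0], 0],
    [[0, 0, 0], [0, 0, 0], 0]
  ]
}}

```text
clock: 8.45
position: [0.544, 0.0904, 0.0512]
ee_rot: [1.0, -0.011, 0.0, 0.0]
ft_force: [-1.6, 0.2, 6.6]
grip_width: -0.0
```

Call:
{"method": "move_arm", "body": {
  "moves": [
    [[0, -0.08, 0], [0, 0, 0], 0],
    [[0, -0.08, 0], [0, 0, 0], 0],
    [[0, -0.04, 0], [0, 0, 0], 0],
    [[0, 0, 0], [0, 0, 0], 0]
  ]
}}

```text
clock: 8.95
position: [0.5441, 0.0952, 0.0512]
ee_rot: [1.0, -0.011, 0.0, 0.0]
ft_force: [-1.1, -0.2, 6.6]
grip_width: 0.001
```

Call:
{"method": "move_arm", "body": {
  "moves": [
    [[0, -0.06, 0], [0, 0, 0], 0],
    [[0, -0.06, 0], [0, 0, 0], 0],
    [[0, 0, 0], [0, 0, 0], 0]
  ]
}}

```text
clock: 9.32
position: [0.5442, 0.0983, 0.0512]
ee_rot: [1.0, -0.011, 0.0, 0.0]
ft_force: [-2.4, -1.2, 5.9]
grip_width: -0.004
```

Call:
{"method": "move_arm", "body": {
  "moves": [
    [[0, -0.06, 0], [0, 0, 0], 0],
    [[0, -0.06, 0], [0, 0, 0], 0],
    [[0, 0, 0], [0, 0, 0], 0]
  ]
}}

```text
clock: 9.7
position: [0.5442, 0.1009, 0.0511]
ee_rot: [1.0, -0.011, 0.0, 0.0]
ft_force: [-2.0, -1.9, 5.9]
grip_width: -0.001
```

Call:
{"method": "move_arm", "body": {
  "moves": [
    [[0, -0.06, 0], [0, 0, 0], 0],
    [[0, -0.06, 0], [0, 0, 0], 0],
    [[0, 0, 0], [0, 0, 0], 0]
  ]
}}

```text
clock: 10.07
position: [0.5446, 0.103, 0.0512]
ee_rot: [1.0, -0.011, 0.0, 0.001]
ft_force: [-1.4, -5.0, 6.0]
grip_width: -0.003
```

Call:
{"method": "move_arm", "body": {
  "moves": [
    [[0, -0.05, 0], [0, 0, 0], 0],
    [[0, 0, 0], [0, 0, 0], 0]
  ]
}}

```text
clock: 10.32
position: [0.5447, 0.1041, 0.0512]
ee_rot: [1.0, -0.011, 0.0, 0.001]
ft_force: [-0.2, -4.1, 5.3]
grip_width: -0.001
```

```bash
python3 - <<'E'
from h import *
import cv2
print(get_obs()['ft_force'])
f=lambda n:cv2.cvtColor(camera(n),cv2.COLOR_RGB2BGR)
a=f("side")[245:345,170:270];b=f("scene")[130:210,290:380]
a=cv2.resize(a,(400,400),interpolation=cv2.INTER_CUBIC);b=cv2.resize(b,(400,356),interpolation=cv2.INTER_CUBIC)
b=cv2.copyMakeBorder(b,0,44,0,0,cv2.BORDER_CONSTANT);cv2.imwrite("pics/s3.png",cv2.hconcat([a,b]))
E
```

```text
[-0.16802066 -4.11385567  5.30626995]
```

View pics/s3.png

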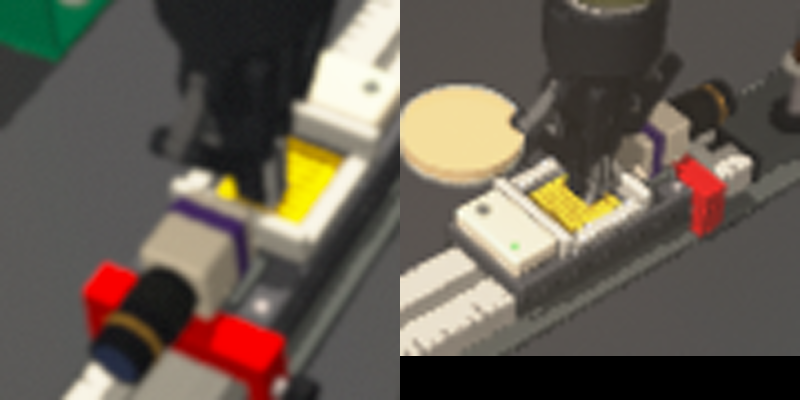

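The carriage end meets the red collar in both views, and the lateral force rose from about 1 N to 4–5 N, so it is at the stop. One more gentle nudge to confirm, then I lift.

Call:
{"method": "move_arm", "body": {
  "moves": [
    [[0, -0.06, 0], [0, 0, 0], 0],
    [[0, -0.04, 0], [0, 0, 0], 0],
    [[0, 0, 0], [0, 0, 0], 0]
  ]
}}

```text
clock: 10.8
position: [0.5449, 0.1066, 0.0512]
ee_rot: [1.0, -0.011, 0.001, 0.001]
ft_force: [-1.5, -4.5, 5.9]
grip_width: -0.001
```

Call:
{"method": "move_arm", "body": {
  "moves": [
    [[0, 0, -0.15], [0, 0, 0], 0],
    [[0, 0, -0.2], [0, 0, 0], 0],
    [[0, 0, -0.4], [0, 0, 0], 0],
    [[0, 0, -0.8], [0, 0, 0], 0],
    [[0, 0, -1], [0, 0, 0], 0]
  ]
}}

```text
clock: 11.42
position: [0.544, 0.1082, 0.1159]
ee_rot: [1.0, -0.01, -0.0, -0.0]
ft_force: [0.1, -0.3, 0.4]
grip_width: 0.003
```

Call:
{"method": "move_arm", "body": {
  "moves": [
    [[0, 0, -1], [0, 0, 0], 0],
    [[0, 0, -1], [0, 0, 0], 0],
    [[0, 0, -1], [0, 0, 0], 0],
    [[-1, 0, -1], [0, 0, 0], 0],
    [[-1, 0, 0], [0, 0, 0], 0]
  ]
}}

```text
clock: 12.05
position: [0.4945, 0.1101, 0.2175]
ee_rot: [1.0, -0.01, 0.002, -0.0]
ft_force: [-0.4, 0.7, 0.2]
grip_width: 0.001
```

```bash
python3 - <<'E'
from h import *
import cv2
o=get_obs();print(o['clock'],o['position'],o['ft_force'],camera_info("wrist"))
a=cv2.cvtColor(camera("wrist"),cv2.COLOR_RGB2BGR);cv2.imwrite("pics/w4.png",cv2.resize(a,None,fx=1.4,fy=1.4,interpolation=cv2.INTER_CUBIC))
E
```

```text
12.05 [0.49446955 0.11007931 0.21750039] [-0.42568805  0.69778186  0.222763  ] {'fx': 300.23620500227577, 'fy': 300.23620500227577, 'cx': 278.9367936088795, 'cy': 203.01732922496663, 'origin': array([0.57415112, 0.10901188, 0.361043  ]), 'rotation': array([-0.69174148,  0.70467264,  0.1132453 , -0.11002589])}
```

View pics/w4.png

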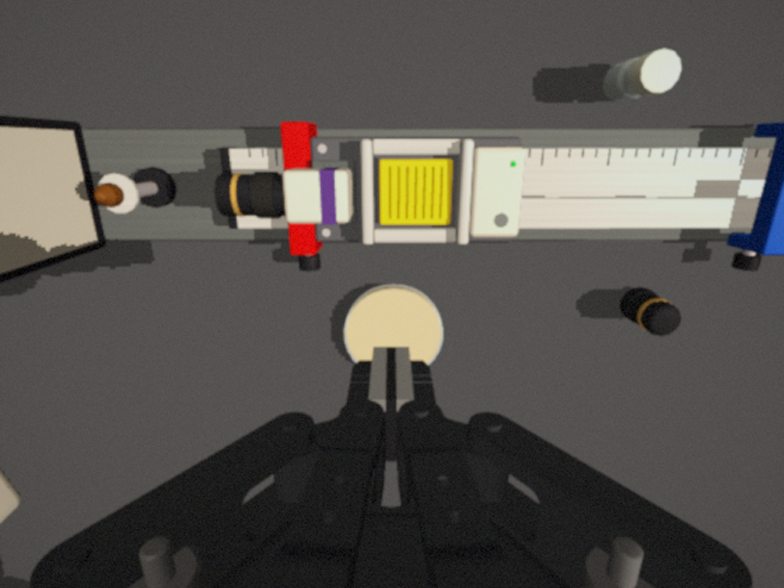

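The carriage edge (about 314) touches the red collar with no visible gap, the key looks up, and the bystanders are in place. One numeric check before handing in.

```bash
python3 - <<'E'
from h import *
w=camera_info("wrist");cw=lambda p,z:plane(ray(w,(p[0]+.5)/1.4-.5,(p[1]+.5)/1.4-.5),z)
k=cw((414.5,192),.057);r=cw((302,189),.048);print(k,r,np.linalg.norm((k-r)[:2]))
E
```

```text
[0.53997752 0.09345687 0.057     ] [0.54259707 0.17475744 0.048     ] 0.08134276329719736
```

```bash
python3 -c "
from workcell import *
print(hand_in())"
```

```text
the job is handed in; nothing more can be done
None
```

I moved the camera carriage to the red stop and handed the job in; `hand_in` gives no verdict.

With the gripper shut, I pressed the yellow key about 6 mm down at roughly 6 N. I slid the carriage about 88 mm along the rail at 40–50 mm/s and eased the last part at about 10–20 mm/s. At the collar the side force levelled off at 4–5 N as the fingertips slipped on the key. I then lifted straight up, so the key was released with the carriage at the stop.

**Last checks:**
- **Contact:** the wrist picture shows the carriage end touching the red collar with no visible gap.
- **Key:** it looks up in the same picture.
- **Bystanders:** the dish, spare lens and vial stand untouched. The tip box, slide box, tube rack and bottle were not in that last picture, but the arm touched nothing except the key.
- **Disagreement:** the measured distance from key to collar centre was 81 mm, while contact should give 85 mm. That is impossible physically, so I put it down to pixel reading and calibration error of a few mm. It means this figure cannot confirm the 2.5 mm tolerance, and I relied on the contact force and the missing gap instead.

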